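# Take the terminal rail out of the enclosure

### The job

The terminal rail (steel rail with coloured terminal blocks) lies inside the grey enclosure and is longer than the mouth between the two cover plates. Tilt it so that one end comes up through the mouth before the other, take it out, and finish still holding it in the gripper, still and level with the blocks on top, a hand's breadth (10 cm) above the enclosure and touching nothing else. Leave the other things on the desk alone.

Things in the scene. Friction and masses are not known exactly. Their poses are not given: they have to be found in the camera images.
- enclosure: Grey steel enclosure fixed on the desk, 161 (x) by 306 (y, long axis) by 66 mm tall. Origin: centre of its underside. Inside 155 by 300, inner floor 3 above the origin, walls 3 thick. A fixed cover plate with a yellow edge line lies over each end (underside 63, top 66, screw heads 68 above the origin); the open mouth between them runs from y -85 to +85 mm, the full 155 inner width in x.
- rail: Loose rigid rail of 0.15-0.31 kg, balanced at its middle: steel, 35 (x) by 210 (y, long axis) by 7.5 mm tall, with a row of grey, blue, green and black terminal blocks in its middle, 32 (x) by 80 (y), from 7.5 to 45.5 mm above its underside; pinch across the 32. Origin: centre of its underside, z up through the blocks. Starts flat on the enclosure's inner floor, within 4 degrees of its long axis.
- rail_end_a (a point): Middle of the rail's end face at its +y end, 105 mm from the rail's origin and 3.75 mm above its underside.
- rail_end_b (a point): Middle of the rail's end face at its -y end, 105 mm from the rail's origin and 3.75 mm above its underside.
- bottle: Bystander: white solvent bottle with a blue cap, 192 tall, 53 wide mm. Origin at the centre of its underside. Leave alone.
- label_roll: Bystander: roll of white labels, 69 across, 40 tall mm. Origin at the centre of its underside. Leave alone.
- tape_measure: Bystander: orange and black tape measure, 36x84x62 mm. Origin at the centre of its underside. Leave alone.
- stapler: Bystander: red and black stapler, 32x135x46 mm. Origin at the centre of its underside. Leave alone.
- multimeter: Bystander: black and orange multimeter, 152x78x52 mm. Origin at the centre of its underside. Leave alone.
- module_grey: Bystander: grey electrical module, 88x36x58 mm. Origin at the centre of its underside. Leave alone.
- module_green: Bystander: green electrical module, 88x22x58 mm. Origin at the centre of its underside. Leave alone.

How it is judged (in metres and radians):
On the way:
1. the rail is tilted through the mouth: one end above the cover plates (over 75 mm above the enclosure's underside) while the other is still below them (under 58 mm) (((z of rail_end_a in the frame of enclosure above 0.075 m and z of rail_end_b in the frame of enclosure below 0.058 m) or (z of rail_end_b in the frame of enclosure above 0.075 m and z of rail_end_a in the frame of enclosure below 0.058 m))), for 0.1 s.
At the end, for the whole second after the job is handed in: The fingers hold the rail (over 1 N), both its ends are more than 130 mm above the desk (64 mm above the cover plates), it is level within 0.35 rad with the blocks up, still (under 0.03 m/s and 0.3 rad/s), and does not touch the enclosure or the bottle (height (world z) of each of rail_end_a, rail_end_b above 0.13 m and angle between rail's own z axis and vertical below 0.35 rad and contact force between the fingers and rail above 1 N and contact force between rail and enclosure below 0.3 N and contact force between rail and bottle below 0.3 N and linear speed of rail below 0.03 m/s and angular speed of rail below 0.3 rad/s); the arm keeps its last pose, push and grip.
It fails at once if one of the other things on the desk is moved more than 30 mm (distance of any of bottle, label_roll, tape_measure, stapler, multimeter, module_grey, module_green from where it was at the start of the episode above 0.03 m).
It also fails if it takes over 42 s, if anything falls off the work surface, if the arm or the gripper's body presses on something with over 40 N, if the wrist force passes 120 N, or if a joint passes its speed limit or range.

### The arm

A 6-joint arm with a two-finger parallel gripper is mounted at the origin on the work surface; the furniture and walls round the work are solid. World frame = base frame: x ahead of the robot, y to its left, z up, the work surface at z = 0. Lengths are in m, angles in degrees, forces in N, time in s.
With the tool pointing down it reaches from about 0.3 to 0.75 m from the base axis. Payload 8.5 kg.
Tool frame: the origin (TCP) lies midway between the tips of the shut fingers; the grasp point (between the pads) lies env.tcp_to_grasp behind it (env.tcp_to_grasp is the distance from the TCP to the grasp point, in m); z points along the fingers, y is the line along which they close (so a half turn about z gives the same grasp; the last joint's range is limited). The gripper opens to 85 mm and grips with 20 to 120 N. Pads are 22 mm wide; open, the fingers measure 114 mm over their backs; the gripper's body (76 mm by 85 mm) begins 54 mm behind the grasp point. The pads swing forward as they close: fully open they stand 13 mm farther back than shut.
Start: joints at [-79.2, 21.807, 74.336, -0, 83.858, -12.336], TCP at [0.216, -0.506, 0.194] pointing down, gripper open.
Joint ranges: [-178.18, 178.18], [-50.72, 133.34], [12.68, 142.11], [-81.47, 261.47], [9.98, 163.14], [-165.26, 165.26]. Speed limits (degrees/s): [136.94, 136.94, 180, 180, 180, 180].

### API

Orientations are given as a 3x3 rotation matrix whose columns are the frame's x, y, z axes.
In Python, from rig import observe, optics, job, env gives the robot as it stands. The module is installed in compiled form; this text tells all that it offers.
- The arm moves only by the shell command python3 -m jog 'ROWS' [FORCE]. ROWS is JSON, a list of rows, each a list of 7 numbers: the turn, a rotation vector about the tool's x, y, z in rad, then the shift along the tool's x, y, z in m, then the opening in per cent of the stroke, from 0 (shut) to 100 (fully open). A call has 1 to 10 rows; each row shifts and turns the commanded pose from where the row before left it, along the tool's axes as they then stand; what a row does not reach is not made up. A row lasts 1/8 s, in which the tool goes at most 62.5 mm and 10.7 degrees, less where a joint would pass 70% of its speed; a pose out of reach is approached as far as the arm can. A call is refused whole if a number of a shift passes 0.0625 or a number of a turn 0.188, either way. A call with a gripper value outside its range is refused whole. The fingers move at their own pace and stop on an object; FORCE is the grip in N (left out, the last holds). Time passes only in rows, so rows that do not move let the fingers close. It gives the time, the measured TCP pose, the force, the opening and the grip force at its end, in the units of the state.
- observe(): the state, without advancing time (a new reading comes with each control period).
- optics.get_image(name): name is "side" or "top"; returns a dict with "pixels" (480x640x3 uint8, red, green, blue), "mtx" (3x3 intrinsics, pixels), "rvec" (rotation vector, rad) and "tvec" (3), from world to camera coordinates, as OpenCV has them. Camera axes: x right, y down, z forward; pixel columns grow to the right and rows downward; lengths in m; the calibration is good to about 2 mm. A picture is of the moment at which its call begins. There is no depth.
- job.close_job(): hands the job in; it is judged then, once.
The state is a dict: "time_s": time; "q": joint angles; "qvel": joint speeds; "joint_efforts": joint torques, N m; "position": TCP position; "tool_rot": TCP orientation; "ft_force": force on the tool from outside, world axes, zero at the start; "wrist_torque": the same for the moment, N m; "grip_width": finger opening in m; "gripper_force": force on a finger pad.
Only numpy, scipy, OpenCV 4.12 (cv2) and the standard library are available. Lean on these libraries where they do the work, as an engineer would, in place of code of your own. Each camera call takes 0.05 s, during which the arm holds its last target. There are 200 camera calls.

## Working session

There is one attempt and no reset: what is moved stays moved. The work goes in short steps, Python scripts to look and compute and a shell command to move; the robot and the scene stay as the last step left them, time stands still between calls to the robot, and variables do not carry over. Pictures are saved under pics/ and viewed, at most 12 in all, crops included, and the job is handed in when it is done.

```bash
mkdir -p pics
python3 - <<'E'
from rig import observe, optics, env
import cv2, numpy as np
print(env.tcp_to_grasp); s=observe(); print(s)
for n in("top","side"):
    d=optics.get_image(n); cv2.imwrite(f"pics/{n}0.png",d["pixels"][:,:,::-1])
    np.savez(f"{n}.npz",**d)
    R=cv2.Rodrigues(np.array(d["rvec"]))[0]; print(n,-R.T@np.array(d["tvec"]).ravel(),R)
E
```

```text
0.0187
{'time_s': 0.0, 'q': array([-7.91986963e+01,  2.18424777e+01,  7.43860381e+01, -1.22423483e-03,
        8.38577193e+01, -1.23341129e+01]), 'qvel': array([ 0.02352607, -0.04742193, -0.03457511, -0.05713023, -0.03799165,
       -0.06504447]), 'joint_efforts': array([ 2.10949169e-03, -4.48455656e+01, -2.31281537e+01, -2.44447892e-05,
        4.74311950e-03, -7.23550158e-06]), 'position': array([ 0.21603697, -0.50541008,  0.19329032]), 'tool_rot': array([[ 9.19577944e-01,  3.92907511e-01, -3.02926422e-04],
       [ 3.92907513e-01, -9.19576812e-01,  1.47443863e-03],
       [ 3.00753898e-04, -1.47488331e-03, -9.99998867e-01]]), 'ft_force': array([ 0.2117667 ,  0.00914028, -0.25361445]), 'wrist_torque': array([ 0.01646082, -0.04552617,  0.02998107]), 'gripper_force': 0.0, 'grip_width': 0.08510797936260349}
top [0.30350922 0.04984645 1.50954113] [[ 0.027594   -0.99960131 -0.00598189]
 [-0.99519529 -0.02690902 -0.09413946]
 [ 0.09394096  0.00855084 -0.99554105]]
side [0.2842748  1.03204158 0.44037722] [[-0.98493842 -0.17195455  0.01810927]
 [-0.07992462  0.35990429 -0.92955955]
 [ 0.15332439 -0.91700629 -0.36822696]]
```

View pics/top0.png

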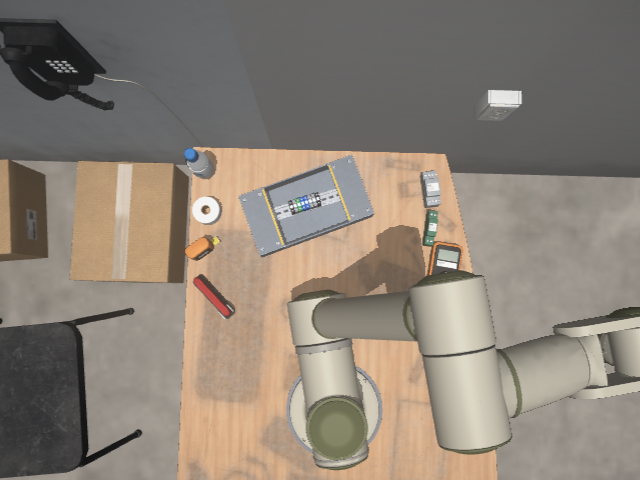

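View pics/side0.png

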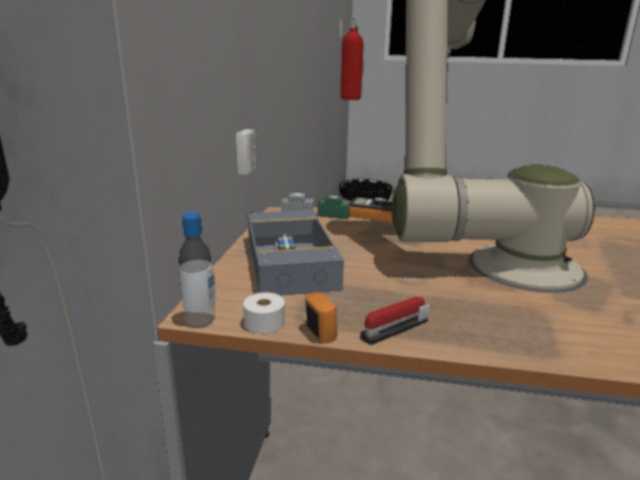

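The top view shows the enclosure with its corners near (239,195), (350,156), (374,214) and (262,255). The rail's blocks are near (305,203). I'll enlarge that part.

Run:
```python
import cv2, numpy as np
d=np.load("top.npz"); c=d["pixels"][145:265,230:390,::-1]
cv2.imwrite("pics/crop0.png",cv2.resize(c,None,fx=5,fy=5,interpolation=cv2.INTER_CUBIC))
```

```text
(no output)
```

View pics/crop0.png

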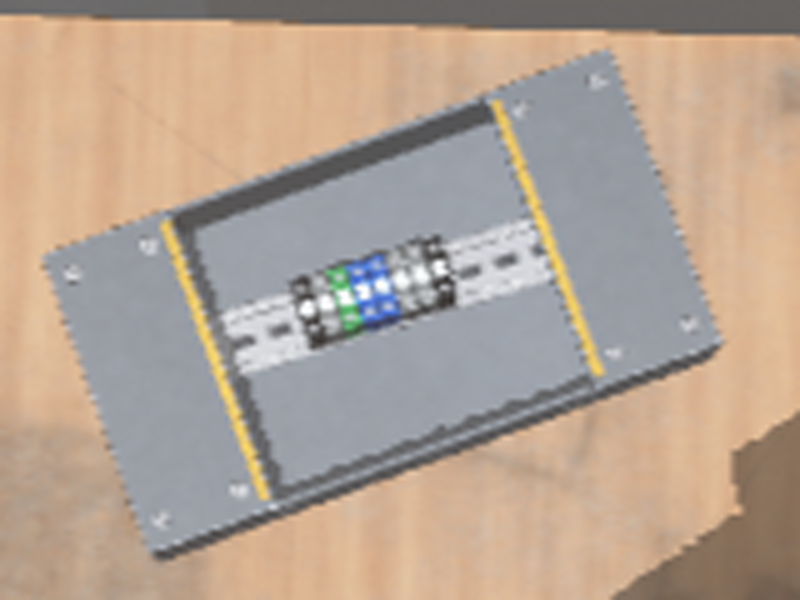

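Crop readings: lid corners at (43,258), (610,50), (720,347) and (155,553). Block-top corners are at about (290,285), (437,237), (455,303) and (313,348).

```bash
cat > h.py <<'E'
import cv2, numpy as np
def back(uv,z,d):
    K=d["mtx"];R=cv2.Rodrigues(d["rvec"])[0];t=np.array(d["tvec"]).ravel()
    r=(R.T@np.linalg.inv(K)@np.c_[np.array(uv,float),np.ones(len(uv))].T).T; C=-R.T@t
    return C+r*((z-C[2])/r[:,2])[:,None]
E
python3 - <<'E'
from h import *
d=dict(np.load("top.npz"))
f=lambda p,z:back((np.array(p)+.5)/5-.5+[230,145],z,d)
L=f([(43,258),(610,50),(720,347),(155,553)],.066)
B=f([(290,285),(437,237),(455,303),(313,348)],.0485)
Rl=f([(230,344),(547,247)],.0105)
for P in(L,B,Rl):
    print(P.round(4),P.mean(0),[np.linalg.norm(P[i]-P[i-1]).round(4) for i in range(len(P))])
a=lambda p,q:np.degrees(np.arctan2(*(q-p)[[0,1]]))
print(a(L[1],L[0]),a(L[2],L[3]),a(B[1],B[0]),a(B[2],B[3]),a(Rl[1],Rl[0]))
T=dict(bottle=(205,170),roll=(206,210),tape=(200,246),stapler=(213,296),grey=(432,188),green=(431,227),mm=(445,260))
for k,v in T.items(): print(k,back([v],.03,d)[0].round(3))
print(back([(300,150),(440,153),(190,148)],0,d))
E
```

```text
[[ 0.5287  0.2576  0.066 ]
 [ 0.6426 -0.0251  0.066 ]
 [ 0.4927 -0.0835  0.066 ]
 [ 0.3818  0.1959  0.066 ]] [0.51142963 0.08621859 0.066     ] [np.float64(0.1594), np.float64(0.3048), np.float64(0.1609), np.float64(0.3005)]
[[0.5209 0.1339 0.0485]
 [0.5475 0.0599 0.0485]
 [0.5139 0.0498 0.0485]
 [0.4889 0.1212 0.0485]] [0.51781776 0.09121312 0.0485    ] [np.float64(0.0344), np.float64(0.0787), np.float64(0.0351), np.float64(0.0756)]
[[0.4947 0.1664 0.0105]
 [0.5501 0.0026 0.0105]] [0.52242208 0.08447878 0.0105    ] [np.float64(0.1729), np.float64(0.1729)]
-21.945588103581606 -21.661678264312723 -19.80189334355991 -19.26590389782208 -18.70361988526357
bottle [0.601 0.352 0.03 ]
roll [0.496 0.344 0.03 ]
tape [0.403 0.355 0.03 ]
stapler [0.277 0.317 0.03 ]
grey [ 0.569 -0.236  0.03 ]
green [ 0.468 -0.234  0.03 ]
mm [ 0.384 -0.271  0.03 ]
[[ 0.6669158   0.10829414  0.        ]
 [ 0.66852304 -0.26199068  0.        ]
 [ 0.66468428  0.40020851  0.        ]]
```

```bash
python3 -m jog '[[0,0,-0.17,0,0,0,70],[0,0,-0.17,0,0,0,70],[0,0,-0.17,0,0,0,70],[0,0,-0.17,0,0,0,70],[0,0,-0.17,0,0,0,70],[0,0,-0.17,0,0,0,70],[0,0,-0.17,0,0,0,70],[0,0,-0.17,0,0,0,70],[0,0,-0.143,0,0,0,70]]'
python3 -m jog '[[0,0,0,0.033,0.034,0,70],[0,0,0,0.033,0.034,0,70],[0,0,0,0.033,0.034,0,70],[0,0,0,0.033,0.034,0,70],[0,0,0,0.033,0.034,0,70],[0,0,0,0.033,0.034,0,70],[0,0,0,0.033,0.034,0,70],[0,0,0,0.033,0.034,0,70],[0,0,0,0.033,0.034,0,70],[0,0,0,0.033,0.034,0,70]]'
```

```text
time_s: 1.23
position: [0.2161, -0.5056, 0.1935]
tool_rot: [[-0.334, 0.942, -0.0], [0.942, 0.334, 0.001], [0.001, 0.0, -1.0]]
ft_force: [-0.8, 0.2, -0.9]
grip_width: 0.0597
gripper_force: 0.0
time_s: 2.48
position: [0.4286, -0.0806, 0.1938]
tool_rot: [[-0.33, 0.944, -0.0], [0.944, 0.33, 0.0], [0.0, -0.0, -1.0]]
ft_force: [0.4, -0.6, 0.4]
grip_width: 0.0599
gripper_force: 0.0
```

```bash
python3 -m jog '[[0,0,0,0.033,0.035,0,70],[0,0,0,0.033,0.035,0,70],[0,0,0,0.033,0.035,0,70],[0,0,0,0.033,0.035,0,70],[0,0,0,0,0,0.04,70],[0,0,0,0,0,0.04,70],[0,0,0,0,0,0,70],[0,0,0,0,0,0,70]]'
python3 - <<'E'
from h import *
from rig import optics,observe
t=optics.get_image("top")["pixels"][115:275,220:400,::-1]; s=optics.get_image("side")["pixels"][130:330,180:400,::-1]
a=cv2.resize(t,None,fx=2.5,fy=2.5,interpolation=2);b=cv2.resize(s,None,fx=1.55,fy=2,interpolation=2)
b=cv2.resize(s,(340,400),interpolation=2)
cv2.imwrite("pics/c1.png",np.hstack([a,b]))
print(observe()["position"])
E
```

```text
time_s: 3.48
position: [0.5177, 0.0885, 0.1153]
tool_rot: [[-0.329, 0.944, 0.002], [0.944, 0.329, -0.0], [-0.001, 0.002, -1.0]]
ft_force: [-0.0, 0.1, 0.3]
grip_width: 0.0602
gripper_force: 0.0
[0.51783184 0.08851099 0.11562641]
```

View pics/c1.png

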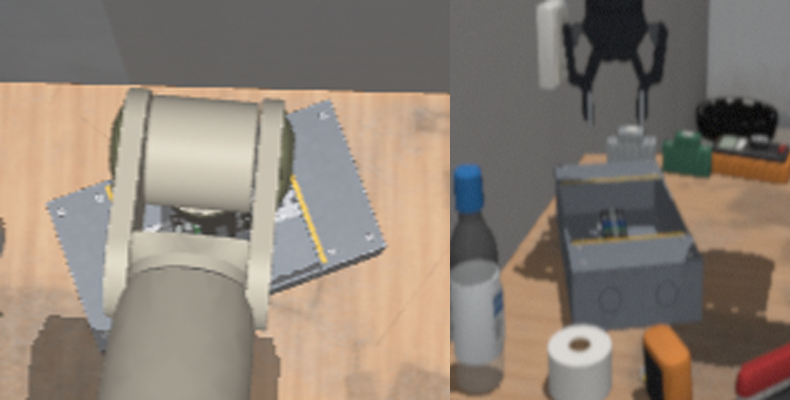

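The fingers straddle the blocks in the side view: tips at crop columns 590 and 643, blocks at about 613. I'll descend, then close.

```bash
python3 -m jog '[[0,0,0,0.002,0,0.03,70],[0,0,0,0,0,0.03,70],[0,0,0,0,0,0.02,70],[0,0,0,0,0,0.01,70],[0,0,0,0,0,0.008,70],[0,0,0,0,0,0.004,70],[0,0,0,0,0,0,70],[0,0,0,0,0,0,70]]'
python3 -m jog '[[0,0,0,0,0,0,10],[0,0,0,0,0,0,10],[0,0,0,0,0,0,10],[0,0,0,0,0,0,10],[0,0,0,0,0,0,10],[0,0,0,0,0,0,10]]' 60
```

```text
time_s: 4.58
position: [0.5165, 0.0906, 0.0123]
tool_rot: [[-0.33, 0.944, 0.001], [0.944, 0.33, -0.0], [-0.0, 0.001, -1.0]]
ft_force: [0.1, 0.6, -0.0]
grip_width: 0.0598
gripper_force: 0.0
time_s: 5.32
position: [0.5163, 0.0906, 0.0119]
tool_rot: [[-0.33, 0.944, -0.0], [0.944, 0.33, 0.0], [0.0, -0.0, -1.0]]
ft_force: [0.5, -0.2, -0.0]
grip_width: 0.0086
gripper_force: 0.0
```

The fingers closed to 8.6 mm with no force, so they missed the blocks. I'll look.

Run:
```python
from h import *
from rig import optics,observe
t=optics.get_image("top")["pixels"][115:275,220:400,::-1]; s=optics.get_image("side")["pixels"][170:300,210:370,::-1]
a=cv2.resize(t,(400,400),interpolation=2)
b=cv2.resize(s,(400,400),interpolation=2)
cv2.imwrite("pics/c2.png",np.hstack([a,b]))
```

```text
(no output)
```

View pics/c2.png

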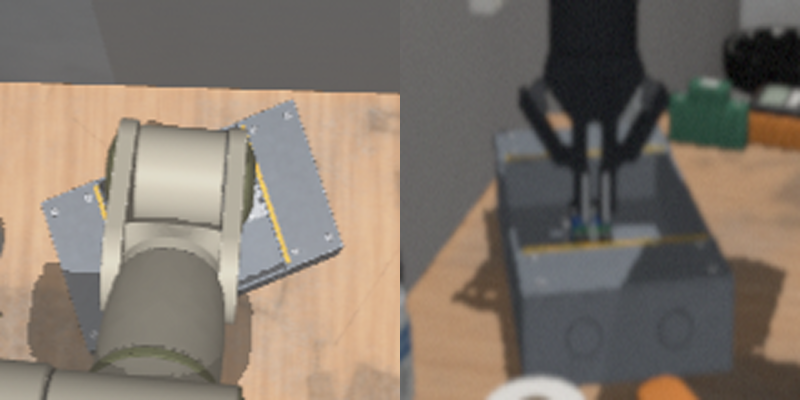

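Run:
```python
from h import *
from rig import optics,observe
d=optics.get_image("side")
pr=lambda P:(cv2.projectPoints(np.array(P,float).reshape(-1,1,3),d["rvec"],d["tvec"],d["mtx"],None)[0].reshape(-1,2)).round(1)
print("tcp",pr([(.5163,.0906,.012),(.5163,.0906,.06)]))
c=np.array([.5178,.0912]);ry=np.array([-.329,.944]);rx=np.array([.944,.329])
for z in(.0105,.0485):print("blk",z,pr([np.r_[c+a*rx+b*ry,z] for b in(.04,-.04) for a in(-.016,.016)]))
e=np.array([.5114,.0862]);ey=np.array([-.371,.928]);ex=np.array([.928,.371])
print("mouth",pr([np.r_[e+a*ex+b*ey,.066] for b in(.085,-.085) for a in(-.0775,.0775)]),pr([np.r_[e+a*ex+.153*ey,.066] for a in(-.08,.08)]))
s=observe();print(s["grip_width"],s["gripper_force"])
im=d["pixels"][215:285,250:340,::-1].copy()
cv2.imwrite("pics/c3.png",cv2.resize(im,None,fx=8,fy=8,interpolation=2))
```

```text
tcp [[288.7 257.6]
 [288.5 237.1]]
blk 0.0105 [[297.4 265.5]
 [282.2 266.3]
 [293.3 250.8]
 [279.2 251.5]]
blk 0.0485 [[297.3 249. ]
 [282.  249.7]
 [293.3 235.2]
 [279.  235.8]]
mouth [[335.4 246.7]
 [258.4 251.7]
 [318.7 219.2]
 [252.  222.7]] [[344.9 260.2]
 [260.2 266.1]]
0.008595667689915007 0.0
```

View pics/c3.png

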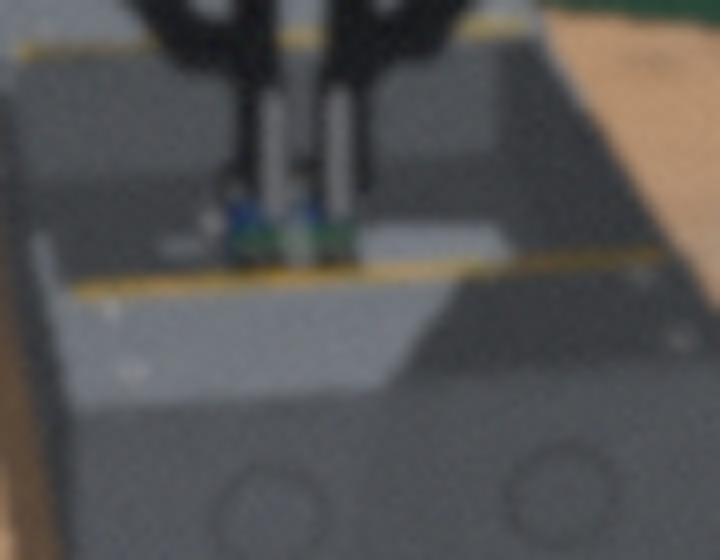

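In the side view the fingertips are at row ~241 and columns 284–293. The reported TCP should project to row 257, so the real tips are about 40 mm higher, just above the block tops. I'll open and measure the tips while lowering.

```bash
python3 -m jog '[[0,0,0,0,0,0,70],[0,0,0,0,0,0,70],[0,0,0,0,0,0,70],[0,0,0,0,0,0,70],[0,0,0,0,0,0.005,70],[0,0,0,0,0,0.005,70],[0,0,0,0,0,0,70]]'
python3 - <<'E'
from h import *
from rig import optics,observe
im=optics.get_image("side")["pixels"][205:280,245:345,::-1].copy()
cv2.imwrite("pics/c4.png",cv2.resize(im,None,fx=8,fy=8,interpolation=2))
E
```

```text
time_s: 6.35
position: [0.5159, 0.0906, 0.0014]
tool_rot: [[-0.33, 0.944, -0.001], [0.944, 0.33, 0.0], [0.0, -0.001, -1.0]]
ft_force: [0.1, 0.8, 0.6]
grip_width: 0.0599
gripper_force: 0.0
```

View pics/c4.png

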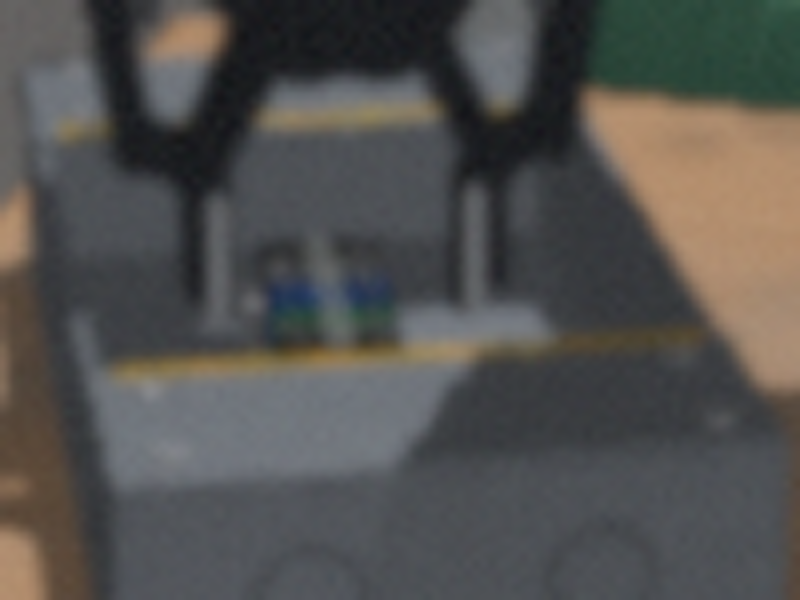

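Tips are at about (272,245.6) and (304,243), so still roughly 40 mm above the reported height. The gripper also sits about 3 mm toward −x of the blocks. I'll go down 24 mm more with a 3 mm shift, watching the force.

```bash
python3 -m jog '[[0,0,0,0,0.003,0.006,70],[0,0,0,0,0,0.006,70],[0,0,0,0,0,0.006,70],[0,0,0,0,0,0.006,70],[0,0,0,0,0,0,70]]'
python3 - <<'E'
from h import *
from rig import optics,observe
im=optics.get_image("side")["pixels"][205:280,245:345,::-1].copy()
cv2.imwrite("pics/c5.png",cv2.resize(im,None,fx=8,fy=8,interpolation=2))
E
```

```text
time_s: 7.02
position: [0.5188, 0.0916, -0.0226]
tool_rot: [[-0.33, 0.944, -0.001], [0.944, 0.33, 0.0], [0.0, -0.001, -1.0]]
ft_force: [-0.8, 0.2, 0.2]
grip_width: 0.0598
gripper_force: 0.0
```

View pics/c5.png

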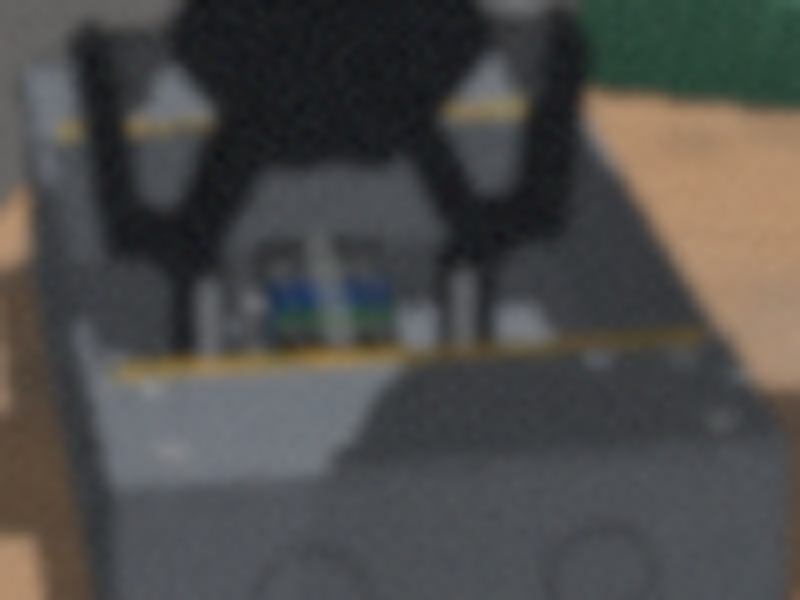

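The tips now straddle the blocks and are hidden behind the near cover (fingers at columns ~270 and 303, blocks at ~286). I'll close here.

```bash
python3 -m jog '[[0,0,0,0,0,0,10],[0,0,0,0,0,0,10],[0,0,0,0,0,0,10],[0,0,0,0,0,0,10],[0,0,0,0,0,0,10],[0,0,0,0,0,0,10]]' 80
```

```text
time_s: 7.82
position: [0.5194, 0.0916, -0.0216]
tool_rot: [[-0.33, 0.944, 0.001], [0.944, 0.33, -0.0], [-0.0, 0.001, -1.0]]
ft_force: [-1.5, 1.4, 5.3]
grip_width: 0.0308
gripper_force: 80.1
```

Gripped: 31 mm and 80 N. Next I lift to 40 mm inside the box while shifting 30 mm toward the −y end, still flat. Then I tilt the +y end up by 15°.

```bash
python3 -m jog '[[0,0,0,0,0,-0.004,10],[0,0,0,0,0,-0.006,10],[0,0,0,-0.01,0,-0.009,10],[0,0,0,-0.01,0,-0.009,10],[0,0,0,-0.01,0,-0.009,10],[0,0,0,0,0,0,10]]'
python3 -m jog '[[0,0.066,0,0,0,0,10],[0,0.066,0,0,0,0,10],[0,0.066,0,0,0,0,10],[0,0.066,0,0,0,0,10],[0,0,0,0,0,0,10],[0,0,0,0,0,0,10]]'
python3 - <<'E'
from h import *
from rig import optics,observe
t=optics.get_image("top")["pixels"][115:275,220:400,::-1]; s=optics.get_image("side")["pixels"][190:280,245:345,::-1]
cv2.imwrite("pics/c6.png",np.hstack([cv2.resize(t,(356,400),interpolation=2),cv2.resize(s,(444,400),interpolation=2)]))
E
```

```text
time_s: 8.57
position: [0.5298, 0.0623, 0.0158]
tool_rot: [[-0.328, 0.945, 0.002], [0.945, 0.329, -0.0], [-0.001, 0.002, -1.0]]
ft_force: [-0.4, -0.7, -3.1]
grip_width: 0.031
gripper_force: 79.3
time_s: 9.32
position: [0.5288, 0.0634, 0.0148]
tool_rot: [[-0.318, 0.944, -0.086], [0.912, 0.33, 0.245], [0.26, -0.0, -0.966]]
ft_force: [0.1, -0.0, -2.3]
grip_width: 0.0314
gripper_force: 79.3
```

View pics/c6.png

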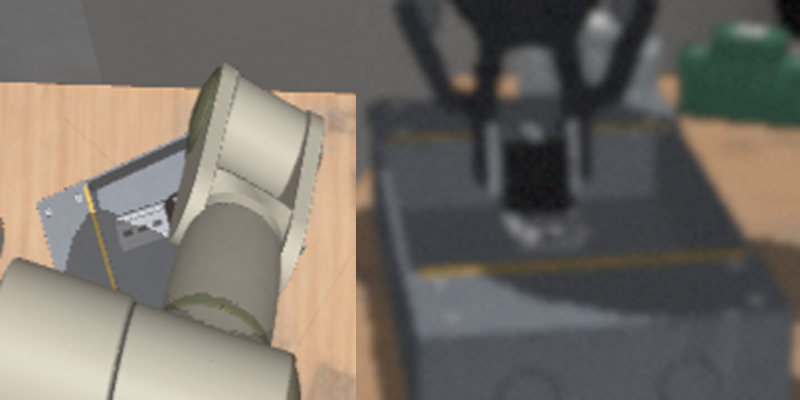

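The side view shows the rail's +y end lifted, its near edge at about (287.6,244). In the top view that end is at about (280,208). I'll triangulate it.

Run:
```python
from h import *
from rig import optics
dt=dict(np.load("top.npz"));ds=dict(np.load("side.npz"))
P=lambda d:d["mtx"]@np.c_[cv2.Rodrigues(d["rvec"])[0],np.array(d["tvec"]).ravel()]
X=cv2.triangulatePoints(P(dt),P(ds),np.array([[280.2],[207.8]]),np.array([[287.6],[244.]]))
X=(X[:3]/X[3]).ravel();print(X)
r=X[:2]-[.5114,.0862];print("box x,y",r@[.928,.371],r@[-.371,.928])
```

```text
[0.50240276 0.15090565 0.06922458]
box x,y 0.015656356189325694 0.06338482048422002
```

```bash
python3 -m jog '[[0,0,0,0.0077,0,0.0021,10],[0,0,0,0.0031,0,-0.0116,10],[0,0.04,0,0,0,0,10],[0,0.04,0,0,0,0,10],[0,0,0,0.0034,0,-0.0094,10],[0,0,0,0,0,0,10],[0,0,0,0,0,0,10]]'
python3 -m jog '[[0,0,0,0.0127,0,0.0045,10],[0,0,0,0.0127,0,0.0045,10],[0,0,0,0.0127,0,0.0045,10],[0,0,0,0.0127,0,0.0045,10],[0,0,0,0,0,0,10],[0,0,0,0,0,0,10]]'
python3 - <<'E'
from h import *
from rig import optics,observe
t=optics.get_image("top")["pixels"][115:275,220:400,::-1]; s=optics.get_image("side")["pixels"][170:290,235:355,::-1]
cv2.imwrite("pics/c7.png",np.hstack([cv2.resize(t,(356,400),interpolation=2),cv2.resize(s,(400,400),interpolation=2)]))
E
```

```text
time_s: 10.3
position: [0.5263, 0.0708, 0.037]
tool_rot: [[-0.311, 0.944, -0.111], [0.889, 0.33, 0.318], [0.337, 0.0, -0.941]]
ft_force: [-0.3, -0.6, -2.6]
grip_width: 0.031
gripper_force: 79.3
time_s: 11.05
position: [0.5088, 0.1215, 0.0371]
tool_rot: [[-0.311, 0.944, -0.111], [0.889, 0.33, 0.318], [0.337, 0.0, -0.942]]
ft_force: [-0.2, 0.1, -2.9]
grip_width: 0.0311
gripper_force: 79.3
```

View pics/c7.png

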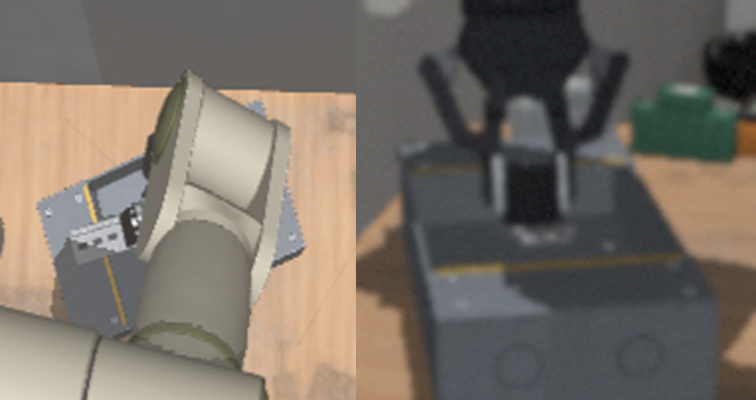

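No contact: the wrist force is only the rail's weight. The −y end is now inside the mouth at box y ≈ −75, so I'll lift straight up and then level.

```bash
python3 -m jog '[[0,0,0,0.004,0,-0.011,10],[0,0,0,0.007,0,-0.0195,10],[0,0,0,0.007,0,-0.0195,10],[0,0,0,0.007,0,-0.0195,10],[0,0,0,0.007,0,-0.0195,10],[0,0,0,0.007,0,-0.0195,10],[0,0,0,0,0,0,10],[0,0,0,0,0,0,10]]'
python3 -m jog '[[0,-0.057,0,0,0,0,10],[0,-0.057,0,0,0,0,10],[0,-0.057,0,0,0,0,10],[0,-0.057,0,0,0,0,10],[0,-0.057,0,0,0,0,10],[0,-0.057,0,0,0,0,10],[0,0,0,0,0,0,10],[0,0,0,0,0,0,10],[0,0,0,0,0,0,10],[0,0,0,0,0,0,10]]'
python3 - <<'E'
from h import *
from rig import optics,observe
s=optics.get_image("side")["pixels"][130:290,200:400,::-1]
cv2.imwrite("pics/c8.png",cv2.resize(s,None,fx=3.5,fy=3.5,interpolation=2))
E
```

```text
time_s: 12.15
position: [0.5082, 0.1217, 0.1519]
tool_rot: [[-0.31, 0.944, -0.112], [0.889, 0.329, 0.318], [0.338, -0.001, -0.941]]
ft_force: [0.6, -0.4, -3.6]
grip_width: 0.0312
gripper_force: 79.4
time_s: 13.4
position: [0.5086, 0.1215, 0.1523]
tool_rot: [[-0.329, 0.944, -0.001], [0.944, 0.329, 0.002], [0.002, -0.0, -1.0]]
ft_force: [-0.6, -0.4, -2.7]
grip_width: 0.0308
gripper_force: 79.4
```

View pics/c8.png

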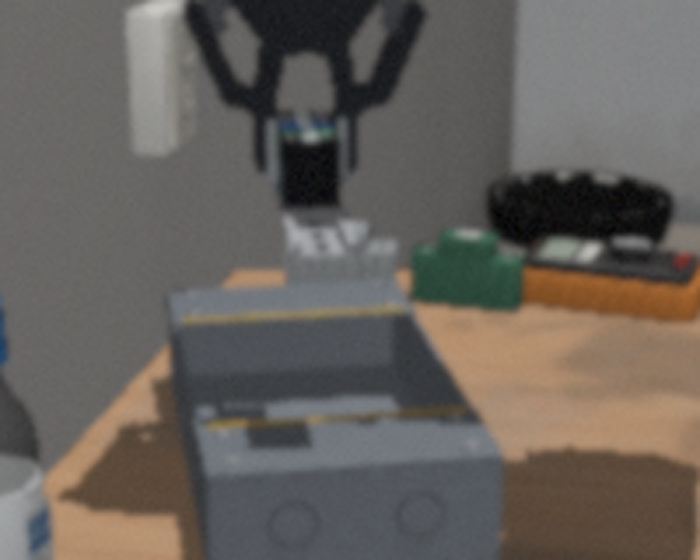

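The rail hangs clear of the enclosure, level, with the blocks up; its near end is at about (293,202). I'll check that against the expected height and then hand in.

Run:
```python
from h import *
from rig import observe,job
d=dict(np.load("side.npz"))
for z in(.16,.177,.19): print(z,cv2.projectPoints(np.array([[[.474,.2206,z]]]),d["rvec"],d["tvec"],d["mtx"],None)[0].ravel())
s=observe();print(abs(s["qvel"]).max(),s["gripper_force"],s["ft_force"])
print(job.close_job())
```

```text
0.16 [293.85530102 213.19113771]
0.177 [293.81831216 204.21734249]
0.19 [293.7896655  197.26742942]
0.27107108313862127 79.38397407531738 [ 0.16781    -0.29182935 -2.83683687]
the job is handed in; nothing more can be done
None
```

The rail came out tilted through the mouth, and I handed the job in with it held level, blocks up, about 11 cm above the enclosure and touching nothing; the hand-in returned no verdict.

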